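# Put the spice shaker away in the door rack of the pantry cupboard

## Task

The orange spice shaker was left out with its red flip lid open: press the lid shut, swing the small white cupboard's door wide open by its handle, and stand the shaker upright in the free part of the wire rack on the inside of the door, next to the jar already there. Then swing the door fully shut without slamming it, so that the shaker and the jar stay standing in the rack; keep the shaker upright throughout and leave the other goods on the table where they are.

Things in the scene. Friction and masses are not known exactly. Their poses are not given: they have to be found in the camera images.
- cupboard: Small white wooden spice cupboard, fixed to the table, 240 deep x 260 wide x 297 mm high with a wooden top board. Origin: centre of its underside, on the table. Its x axis points from the door side to the back, y to the hinge side, z up. It has one full-front door.
- cupboard_door (a joint): Door opening angle, rad: 0 shut (the start), 1.57 square to the front, 1.9 its stop. It opens outward, clockwise seen from above, about a vertical hinge, has no latch and stays where left (about 1 N at the handle moves it). Panel 256 wide, 18 mm thick, upper edge 285 mm above the table, lower edge 20 mm.
- hinge (a point): Point on the door's vertical hinge axis, in the middle of the panel's thickness, 225 mm above the table. Turns with the door: x is the inward normal of the door, y runs along the door from its free edge to the hinge, z up.
- door_pull (a point): Dark vertical round bar handle outside the door near its free edge, 12 mm thick, 112 mm long. Origin: middle of the bar, 225 mm above the table (its top is at 281 mm), 37 mm out from the door's face, 221 mm along the door from the hinge. It can be pinched from above, a finger on each side along the door. Turns with the door; axes as hinge.
- rack (a point): Centre of the rack's floor inside the door, 105 mm above the table; swings with the door. x: away from the panel, y: to the hinge. Free inside: 190 mm along y (end plates 50 mm high), 70 mm along x, from the flat panel to thin rails 50 mm high. The jar stands in the hinge half (y > 0); the other half is empty. Things up to 170 mm high pass under the cupboard's top.
- shaker: Orange cylindrical spice shaker with a white and green label, standing on the table, 60 mm in diameter; its rigid body is 150 mm high, 158 mm with the lid shut; 350 g nominal. Origin: centre of its underside, z up. The lid's hinge is at its -x rim.
- shaker_lid (a joint): Angle of the shaker's red flip lid, rad: 0 shut flat on top, 1.57 straight up, 2.0 (its stop) leaning back over the shaker's -x side. It starts open (1.2 to 1.95). The hinge line is parallel to the shaker's y axis, 28 mm from its axis on the -x side, 150 mm above its underside; stiff enough to stay where left (about 0.2 N at its rim moves it).
- lid_top (a point): Centre of the outer face of the red lid, a disc 54 mm in diameter and 8 mm thick; 28 mm from the lid hinge. With the lid shut it lies on the shaker's axis, 158 mm above its underside.
- rack_jar: Amber jar with a black cap, 54 mm in diameter, 85 mm high, standing loose in the door rack in the half nearer to the hinge, hidden while the door is shut. Origin: centre of its underside. It rides along with the door.
- tomato_tin: Bystander: food tin with a red label, 66 mm in diameter, 100 mm high. Origin: centre of its underside.
- corn_tin: Bystander: food tin with a yellow label, 66 mm in diameter, 100 mm high. Origin: centre of its underside.
- honey_jar: Bystander: amber jar with brass cap, 68 mm in diameter, 95 mm high. Origin: centre of its underside.
- oil_bottle: Bystander: green glass bottle, 66 mm in diameter, 180 mm high. Origin: centre of its underside.
- pasta_carton: Bystander: blue carton, 60 x 140 x 90 mm high. Origin: centre of its underside.
- measure_cup: Bystander: steel cup with a handle, 72 mm in diameter, 60 mm high. Origin: centre of its underside.

How it is judged:
By the outcome, as a careful person would: the job done as asked, in the order asked, and still so for the second after the job is handed in, with the robot touching nothing.
It also fails if it takes over 72 s, if anything falls off the work surface, if the arm or the gripper's body presses on something with over 40 N, if the wrist force passes 120 N, or if a joint passes its speed limit or range.

## Robot

A 6-joint arm with a two-finger parallel gripper is mounted at the origin on the work surface. World frame = base frame: x ahead of the robot, y to its left, z up, the work surface at z = 0. Lengths are in mm, angles in rad, forces in N, time in s.
With the tool pointing down it reaches from about 275 to 1000 mm from the base axis. Payload 8.4 kg.
Tool frame: the origin (TCP) lies between the finger pads; the fingertips stand 22 mm ahead of it and the grasp point (between the pads) lies 3 mm ahead of it (r.nose_length is the z of the fingertips in the tool frame, in mm); z points along the fingers, y is the line along which they close (so a half turn about z gives the same grasp; the last joint's range is limited). The gripper opens to 85 mm and grips with 20 to 120 N. Pads are 22 mm wide; open, the fingers measure 114 mm over their backs; the gripper's body (76 mm by 85 mm) begins 54 mm behind the grasp point. The pads swing forward as they close: fully open they stand 13 mm farther back than shut.
Start: joints at [-1.281, 0.353, 1.633, -0, 1.155, -0.002], TCP at [179.796, -598.583, 253.281] pointing down, gripper open.
Joint ranges: [-2.63, 2.63], [-0.92, 2.1], [0.06, 2.66], [-1.3, 4.44], [0, 2.69], [-3.02, 3.02]. Speed limits (rad/s): [2.22, 2.22, 2.79, 3.14, 3.14, 3.14].

## Interface

Orientations are given as [roll, pitch, yaw] about the fixed x, y, z axes, in that order (R = Rz(yaw) Ry(pitch) Rx(roll)).
In Python, from rig import r, camrig, job gives the robot as it stands (r), with the cameras (camrig) and the job (job).
- The arm moves only by the shell command python3 steer.py 'ROWS' [FORCE]. ROWS is a JSON list that holds a single list of rows (three levels of brackets), with 1 to 5 rows, each of 7 numbers: a rotation vector rx, ry, rz in parts of the range, where 1.0 means pi rad, then dx, dy, dz in normalised numbers (1 is 20 cm), then the opening from 0.0 (shut) to 1.0 (fully open); each row shifts and turns the commanded pose from where the row before left it, along the tool's axes as they then stand; what a row does not reach is not made up. A row lasts 1/12 s, in which the tool goes at most 41.7 mm and 0.125 rad, less where a joint would pass 70% of its speed; a pose out of reach is approached as far as the arm can. The fingers move at their own pace and stop on an object; FORCE is the grip in N (left out, the last holds). Time passes only in rows, so rows that do not move let the fingers close. It prints the time, the measured TCP pose, the force, the opening and the grip force at its end. No shift or turn number may pass 1 either way. Input that does not fit is refused with a message, and nothing moves.
- r.sense(): the state, without advancing time (a new reading comes with each control period).
- camrig.grab_frame(name): name is "scene" or "top"; returns the picture (480x640x3 uint8, red, green, blue); there is no depth.
- camrig.camera_params(name): a dict with "fx", "fy", "cx", "cy" (pixels), "rvec" (rotation vector, rad) and "tvec" (3), from world to camera coordinates, as OpenCV has them. Camera axes: x right, y down, z forward; pixel columns grow to the right and rows downward; lengths in mm; the calibration is good to about 2 mm. A picture is of the moment at which its call begins. camera_params takes no time and is no camera call.
- job.sign_off(): hands the job in; it is judged then, once.
The state is a dict: "clock": time; "qpos": joint angles; "qvel": joint speeds; "joint_efforts": joint torques, N m; "eef_pos": TCP position; "tcp_rot": TCP orientation; "contact_force": force on the tool from outside, world axes, zero at the start; "wrist_torque": the same for the moment, N m; "opening": opening from 0.0 (shut) to 1.0 (fully open); "grasp_force": force on a finger pad.
Only numpy, scipy, OpenCV 4.12 (cv2) and the standard library are available. Lean on these libraries where they do the work, as an engineer would, in place of code of your own. Each camera call takes 0.05 s, during which the arm holds its last target. There are 200 camera calls.

## Working session

There is one attempt and no reset: what is moved stays moved. The work goes in short steps, Python scripts to look and compute and a shell command to move; the robot and the scene stay as the last step left them, time stands still between calls to the robot, and variables do not carry over. Pictures are saved under pics/ and viewed, at most 10 in all, crops included, and the job is handed in when it is done.

```bash
ls; mkdir -p pics; cat > h.py <<'E'
from rig import r, camrig, job
import numpy as np, cv2
def cam(n):
    p=camrig.camera_params(n); K=np.array([[p['fx'],0,p['cx']],[0,p['fy'],p['cy']],[0,0,1]])
    R,_=cv2.Rodrigues(np.array(p['rvec'],float)); return K,R,np.array(p['tvec'],float).ravel()
def ray(n,u,v):
    K,R,t=cam(n); d=R.T@np.linalg.inv(K)@np.array([u,v,1.]); return -R.T@t, d/np.linalg.norm(d)
def onz(n,u,v,z):
    c,d=ray(n,u,v); return c+d*(z-c[2])/d[2]
def proj(n,P):
    K,R,t=cam(n); q=K@(R@np.array(P,float)+t); return q[:2]/q[2]
def tri(a,b):
    (c1,d1),(c2,d2)=ray(*a),ray(*b); s=np.linalg.lstsq(np.c_[d1,-d2],c2-c1,rcond=None)[0]
    p,q=c1+s[0]*d1,c2+s[1]*d2; return (p+q)/2,np.linalg.norm(p-q)
def snap(n,f):
    im=np.ascontiguousarray(camrig.grab_frame(n)[:,:,::-1]); cv2.imwrite('pics/'+f,im); return im
E
python3 - <<'E'
from h import *
for n in('scene','top'):
    snap(n,n+'0.png'); K,R,t=cam(n); print(n,K[0,0],(-R.T@t).round(),R[2].round(2))
print(r.sense())
E
```

```text
pics
rig.py
steer.py
scene 599.8993620242187 [ 982.  990. 1489.] [-0.31 -0.51 -0.81]
top 576.8597134185117 [ 414.  159. 1532.] [ 0.05 -0.02 -1.  ]
{'clock': 0.1, 'qpos': array([-1.28142413e+00,  3.53593047e-01,  1.63404411e+00, -2.67007137e-06,
        1.15517247e+00, -2.42888498e-03]), 'qvel': array([-0.00074038, -0.00194874, -0.00249621,  0.00067138,  0.00155495,
       -0.00105053]), 'joint_efforts': array([-2.61618720e-05, -6.06357694e+01, -3.42820323e+01,  9.49580749e-05,
        4.02772363e-03,  5.22775849e-06]), 'eef_pos': array([ 179.67124793, -598.21808979,  252.63457983]), 'tcp_rot': array([-3.14037568e+00, -5.14457146e-07,  2.91802158e-01]), 'contact_force': array([ 0.64937224, -0.11306926,  0.33278198]), 'wrist_torque': array([-0.01550281, -0.03730078,  0.00493926]), 'grasp_force': 0.0, 'opening': 1.003049343615821}
```

View pics/scene0.png

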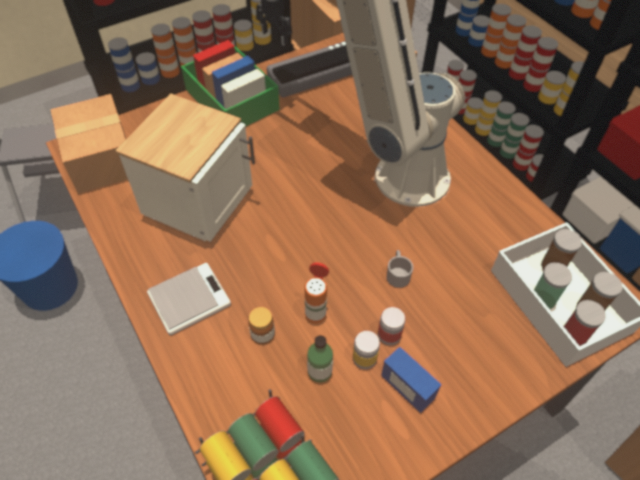

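View pics/top0.png

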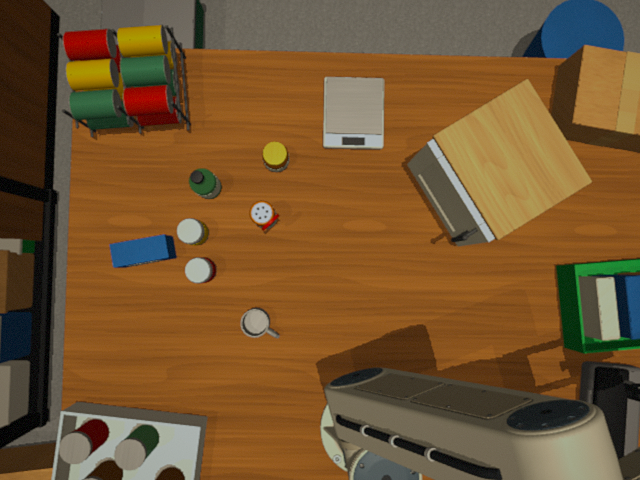

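The scene view shows the shaker at about (316,300) with its red lid open at (319,269), and the cupboard with its dark handle at (250,150). In the top view the shaker cap is at (263,214) with the lid at (272,224), the cupboard board spans (433,143)–(590,182), and the handle is near (455,238). Next I'll enlarge these areas.

```bash
python3 - <<'E'
from h import *
s=cv2.imread('pics/scene0.png');t=cv2.imread('pics/top0.png')
def c(im,x,y,w,h): return cv2.resize(im[y:y+h,x:x+w],(400,300),interpolation=cv2.INTER_CUBIC)
cv2.imwrite('pics/crop.png',np.vstack([np.hstack([c(t,400,130,160,120),c(s,110,90,160,120)]),np.hstack([c(t,230,190,80,60),c(s,276,255,80,60)])]))
E
```

```text
(no output)
```

View pics/crop.png

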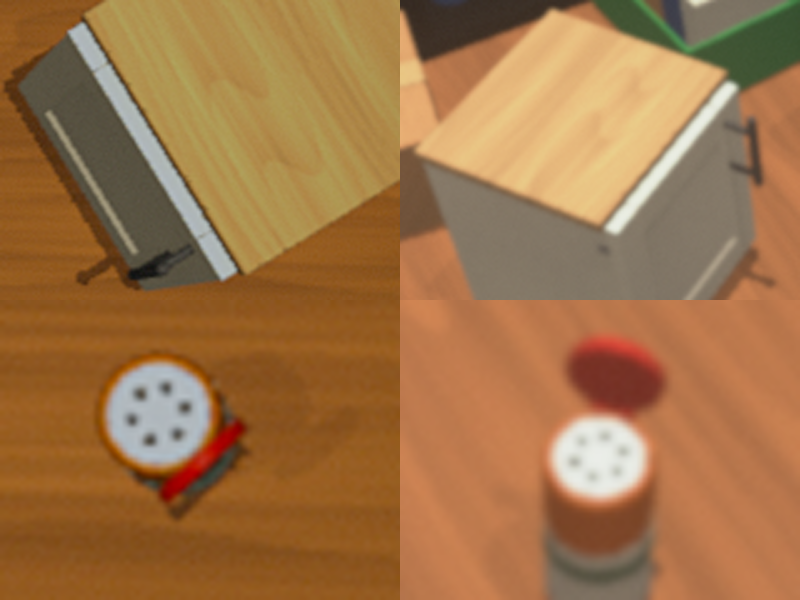

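Both crops are clear. In top-view pixels the door's upper edge runs from about (431,141) at the hinge to (492,240), and the bar runs from about (474,229) to (453,239). The lid stands roughly upright on the lower-right side of the shaker cap. Next I'll measure from masks and two views.

```bash
python3 - <<'E'
from h import *
np.set_printoptions(precision=1,suppress=True)
s=cv2.imread('pics/scene0.png');t=cv2.imread('pics/top0.png')
def blob(im,lo,hi,box):
    x,y,w,h=box; m=cv2.inRange(cv2.cvtColor(im[y:y+h,x:x+w],cv2.COLOR_BGR2HSV),lo,hi)
    m=cv2.morphologyEx(m,cv2.MORPH_CLOSE,np.ones((5,5)))
    c=max(cv2.findContours(m,0,2)[0],key=cv2.contourArea); e=cv2.minAreaRect(c); return np.array(e[0])+[x,y],e[1],e[2],cv2.boxPoints(e)+[x,y]
wt=blob(t,(0,0,150),(180,70,255),(240,195,45,35)); ws=blob(s,(0,0,150),(180,70,255),(300,270,32,30))
print('disc',wt[:2],ws[:2],tri(('top',*wt[0]),('scene',*ws[0])))
lt=blob(t,(0,190,110),(6,255,255),(255,205,35,35)); ls=blob(s,(0,150,90),(6,255,255),(300,255,40,25)); ls2=blob(s,(172,100,60),(180,255,255),(300,255,40,25)) if 0 else ls
print('lid',lt,ls,tri(('top',*lt[0]),('scene',*ls[0])))
H=tri(('top',430.8,141.2),('scene',193.2,181.2));F=tri(('top',492,240),('scene',244,124)); print('door hinge end,free end',H,F,np.linalg.norm(F[0]-H[0]))
for n,u,v in(('hinge end',430.8,141.2),('free',492,240),('barTop',475,229)): print(n,onz('top',u,v,285 if n!='barTop' else 281))
print('board corners scene/top z297',[onz('top',*p,297)[:2] for p in((530,82),(590,182))])
print('bar top',tri(('top',475.2,229),('scene',250.8,138.5)),'bar bot',tri(('top',453.6,238.5),('scene',253.6,163)))
E
```

```text
disc (array([261. , 212.5]), (19.0, 20.0)) (array([315.5, 286.5]), (15.0, 17.0)) (array([545.4, 279.4, 150.9]), np.float64(2.018769101788474))
lid (array([270.2, 221.7]), (3.344823122024536, 20.589248657226562), 48.01278305053711, array([[261.4, 227.3],
       [276.7, 213.6],
       [278.9, 216. ],
       [263.6, 229.8]])) (array([318.5, 269.3]), (17.49146270751953, 14.836507797241211), 38.65980911254883, array([[307.1, 269.7],
       [316.3, 258.1],
       [330. , 269. ],
       [320.7, 280.6]])) (array([521.3, 254.7, 181.6]), np.float64(2.0467066499858757))
door hinge end,free end (array([ 698. , -100.3,  286.3]), np.float64(4.560382793608451)) (array([ 481.1, -235. ,  282.6]), np.float64(3.2600698626783036)) 255.397053540949
hinge end [696.3 -99.2 285. ]
free [ 482.3 -235.3  285. ]
barTop [ 505.9 -199.   281. ]
board corners scene/top z297 [array([ 829.5, -313.2]), array([ 612.3, -445.3])]
bar top (array([ 495.3, -193.9,  269.6]), np.float64(28.162077959919117)) bar bot (array([ 489. , -177.8,  175.1]), np.float64(2.7419086171215694))
```

Careful with the scale: shifts go in shares of 20 cm and turns go in shares of pi rad. That gives: -25 mm is -0.125, -0.12 rad is -0.0382.

```bash
cat > go.py <<'E'
# prints how far to go, in the tool's axes, to TCP x y z yaw (tool down)
import sys
from rig import r, camrig, job
import numpy as np
from scipy.spatial.transform import Rotation as T
x,y,z,w=map(float,sys.argv[1:5]); s=r.sense()
A=T.from_euler('xyz',s['tcp_rot']); B=T.from_euler('xyz',[np.pi,0,w])
print('at',s['eef_pos'].round(1),'yaw',s['tcp_rot'].round(3),'q',s['qpos'].round(2))
print('rot in tool',(A.inv()*B).as_rotvec().round(3),'| d in present axes',A.inv().apply(np.array([x,y,z])-s['eef_pos']).round(1),'| d after turning',B.inv().apply(np.array([x,y,z])-s['eef_pos']).round(1))
E
python3 steer.py '[[[0,0,-0.0382,0,0,-0.125,0],[0,0,-0.0382,0,0,-0.125,0],[0,0,-0.0382,0,0,-0.125,0],[0,0,-0.0382,0,0,-0.125,0],[0,0,0,0,0,0,0]]]' 40
python3 go.py 475 209 350 0.785
```

```text
clock: 0.52
eef_pos: [180.3, -600.3, 358.5]
tcp_rot: [3.135, 0.003, 0.779]
contact_force: [-0.4, 0.5, -0.1]
opening: 0.3
grasp_force: 0.0
at [ 180.3 -600.3  358.5] yaw [3.135e+00 3.000e-03 7.790e-01] q [-1.28  0.27  1.51  0.    1.35 -0.49]
rot in tool [ 0.006  0.003 -0.006] | d in present axes [ 778.3 -368.9    3.6] | d after turning [ 780.5 -364.2    8.5]
```

Converted, 31 mm is 0.155, -14.5 mm is -0.0725.

```bash

python3 steer.py '[[[0,0,0,0.155,-0.0725,0,0],[0,0,0,0.155,-0.0725,0,0],[0,0,0,0.155,-0.0725,0,0],[0,0,0,0.155,-0.0725,0,0],[0,0,0,0.155,-0.0725,0,0]]]' >/dev/null
python3 steer.py '[[[0,0,0,0.155,-0.0725,0,0],[0,0,0,0.155,-0.0725,0,0],[0,0,0,0.155,-0.0725,0,0],[0,0,0,0.155,-0.0725,0,0],[0,0,0,0.155,-0.0725,0,0]]]' |head -3
python3 steer.py '[[[0,0,0,0.155,-0.0725,0,0],[0,0,0,0.155,-0.0725,0,0],[0,0,0,0.155,-0.0725,0,0],[0,0,0,0.155,-0.0725,0,0],[0,0,0,0.155,-0.0725,0,0]]]' >/dev/null
python3 steer.py '[[[0,0,0,0.155,-0.0725,0,0],[0,0,0,0.155,-0.0725,0,0],[0,0,0,0.155,-0.0725,0,0],[0,0,0,0.155,-0.0725,0,0],[0,0,0,0.155,-0.0725,0,0]]]' |head -3
python3 steer.py '[[[0,0,0,0.155,-0.0725,0,0],[0,0,0,0.155,-0.0725,0,0],[0,0,0,0.155,-0.0725,0,0],[0,0,0,0.155,-0.0725,0,0],[0,0,0,0,0,0,0]]]'
python3 go.py 475 209 207 0.785
```

```text
clock: 1.35
eef_pos: [300.8, -276.8, 352.8]
tcp_rot: [-3.141, -0.0, 0.77]
clock: 2.18
eef_pos: [421.8, 43.5, 353.0]
tcp_rot: [-3.142, 0.0, 0.771]
clock: 2.6
eef_pos: [471.7, 174.3, 352.6]
tcp_rot: [-3.14, -0.001, 0.774]
contact_force: [-1.0, 0.5, -0.7]
opening: -0.003
grasp_force: 0.0
at [471.7 174.3 352.6] yaw [-3.14e+00 -1.00e-03  7.74e-01] q [0.35 0.07 1.77 0.   1.3  1.15]
rot in tool [-0.001 -0.001 -0.011] | d in present axes [ 26.4 -22.3 145.6] | d after turning [ 26.9 -22.2 145.6]
```

Converted, 37 mm is 0.185, 35 mm is 0.175, -0.01 rad is -0.0032.

```bash

python3 steer.py '[[[0,0,-0.0032,0.135,-0.11,0,0],[0,0,0,0,0,0.185,0],[0,0,0,0,0,0.185,0],[0,0,0,0,0,0.185,0],[0,0,0,0,0,0.175,0]]]' |sed -n 2,4p
python3 steer.py '[[[0,0,0,0.04,0,0,0],[0,0,0,0.05,0,0,0],[0,0,0,0.05,0,0,0],[0,0,0,0.05,0,0,0],[0,0,0,0.05,0,0,0]]]' |sed -n 2,4p
python3 steer.py '[[[0,0,0,0.05,0,0,0],[0,0,0,0.04,0,0,0],[0,0,0,0.04,0,0,0],[0,0,0,0.03,0,0,0],[0,0,0,0,0,0,0]]]' |sed -n 2,4p
python3 go.py 545 279 190 0.785
python3 - <<'E'
from h import *
a=snap('scene','s1.png');b=snap('top','t1.png')
c=lambda im,x,y,w,h:cv2.resize(im[y:y+h,x:x+w],(400,300),interpolation=2)
cv2.imwrite('pics/c1.png',np.hstack([c(b,200,170,120,90),c(a,260,220,120,90)]))
E
```

```text
eef_pos: [473.5, 204.0, 205.2]
tcp_rot: [-3.141, 0.001, 0.781]
contact_force: [0.4, -0.1, 0.1]
eef_pos: [510.6, 239.6, 209.6]
tcp_rot: [3.14, -0.004, 0.782]
contact_force: [0.1, 0.6, -0.2]
eef_pos: [531.9, 261.5, 207.3]
tcp_rot: [3.141, -0.001, 0.782]
contact_force: [-0.5, -0.4, -0.0]
at [531.9 261.5 207.3] yaw [ 3.141e+00 -1.000e-03  7.820e-01] q [0.45 0.35 1.75 0.   1.04 1.24]
rot in tool [ 0.    -0.001 -0.003] | d in present axes [21.6 -3.2 17.4] | d after turning [21.6 -3.1 17.3]
```

View pics/c1.png

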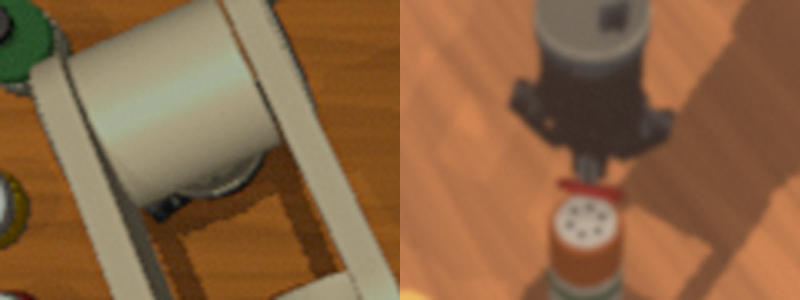

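The scene crop shows the closed fingertips behind the lid, with the lid being pushed forward (red edge at crop (590,187)) and the shaker still standing. I'll carry on forward and then down.

Converted, 8 mm is 0.04, 6 mm is 0.03.

```bash

python3 steer.py '[[[0,0,0,0.04,-0.005,0,0],[0,0,0,0.04,-0.005,0.01,0],[0,0,0,0.03,-0.005,0.02,0],[0,0,0,0,0,0.03,0],[0,0,0,0,0,0.03,0]]]' |sed -n 2,4p
python3 steer.py '[[[0,0,0,0,0,0.02,0],[0,0,0,0,0,0.015,0],[0,0,0,0,0,0.01,0],[0,0,0,0,0,0,0]]]' |sed -n 2,4p
python3 go.py 545 279 180 0.785
```

```text
eef_pos: [544.7, 278.6, 188.5]
tcp_rot: [-3.142, 0.0, 0.782]
contact_force: [-1.2, -0.6, 0.8]
eef_pos: [544.8, 278.3, 180.7]
tcp_rot: [3.141, -0.001, 0.782]
contact_force: [-0.8, -0.1, 2.3]
at [544.8 278.3 180.7] yaw [ 3.141e+00 -1.000e-03  7.820e-01] q [ 0.47  0.41  1.73 -0.    1.01  1.26]
rot in tool [ 0.    -0.001 -0.003] | d in present axes [ 0.7 -0.4  0.7] | d after turning [ 0.7 -0.4  0.7]
```

Converted, 1 mm is 0.005.

```bash

python3 steer.py '[[[0,0,0,0,0,0.005,0],[0,0,0,0,0,0.005,0],[0,0,0,0,0,0,0]]]' |sed -n 2,4p
python3 steer.py '[[[0,0,0,0,0,0.005,0],[0,0,0,0,0,0,0],[0,0,0,0,0,0,0]]]' |sed -n 2,4p
```

```text
eef_pos: [545.5, 278.7, 180.5]
tcp_rot: [3.141, -0.003, 0.782]
contact_force: [-3.0, -1.4, 15.4]
eef_pos: [545.9, 278.8, 180.3]
tcp_rot: [3.14, -0.004, 0.782]
contact_force: [-4.1, -1.9, 22.4]
```

Converted, -36 mm is -0.18, -20 mm is -0.1, -0.122 rad is -0.0388.

```bash

python3 steer.py '[[[0,0,0,0,0,-0.1,0],[0,0,-0.0388,0,0,-0.18,0],[0,0,-0.0388,0,0,-0.18,0],[0,0,-0.0388,0,0,-0.18,0.5],[0,0,-0.0388,0,0,-0.18,0.5]]]' |sed -n 2,3p
python3 steer.py '[[[0,0,-0.0388,0,0,0,0.5],[0,0,-0.0388,0,0,0,0.5],[0,0,-0.0388,0,0,0,0.5],[0,0,-0.0388,0,0,0,0.5],[0,0,-0.0388,0,0,0,0.5]]]' |sed -n 2,3p
python3 steer.py '[[[0,0,-0.0388,0,0,0,0.5],[0,0,-0.0388,0,0,0,0.5],[0,0,0,0,0,0,0.5]]]'
python3 go.py 486 -178 350 2.131
python3 - <<'E'
from h import *
a=snap('scene','s2.png');b=snap('top','t2.png')
np.set_printoptions(precision=1,suppress=True)
print('predicted bar top/bottom px',[(proj(n,(486,-178,z))) for n in('top','scene') for z in(281,169)])
print('lid pred',proj('scene',(545,279,158)),proj('top',(545,279,158)))
c=lambda im,x,y,w,h:cv2.resize(im[y:y+h,x:x+w],(400,300),interpolation=2)
cv2.imwrite('pics/c2.png',np.vstack([np.hstack([c(b,420,190,80,60),c(a,220,115,80,60)]),np.hstack([c(b,200,170,120,90),c(a,260,220,120,90)])]))
E
```

```text
eef_pos: [544.2, 278.0, 342.9]
tcp_rot: [-3.141, 0.0, 1.276]
eef_pos: [544.4, 278.1, 341.2]
tcp_rot: [-3.142, 0.0, 1.886]
clock: 6.28
eef_pos: [544.4, 278.1, 341.2]
tcp_rot: [-3.141, -0.0, 2.129]
contact_force: [-1.1, -0.7, -0.1]
opening: 0.5
grasp_force: 0.0
at [544.4 278.1 341.2] yaw [-3.141 -0.     2.129] q [ 0.47  0.26  1.56 -0.    1.32 -0.09]
rot in tool [-0.    -0.    -0.002] | d in present axes [-355.8 -291.2   -8.8] | d after turning [-355.3 -291.8   -8.8]
predicted bar top/bottom px [array([465.4, 237.9]), array([452.7, 240.3]), array([251.1, 136.7]), array([254.1, 163.9])]
lid pred [315.9 284.9] [261.1 212. ]
```

View pics/c2.png

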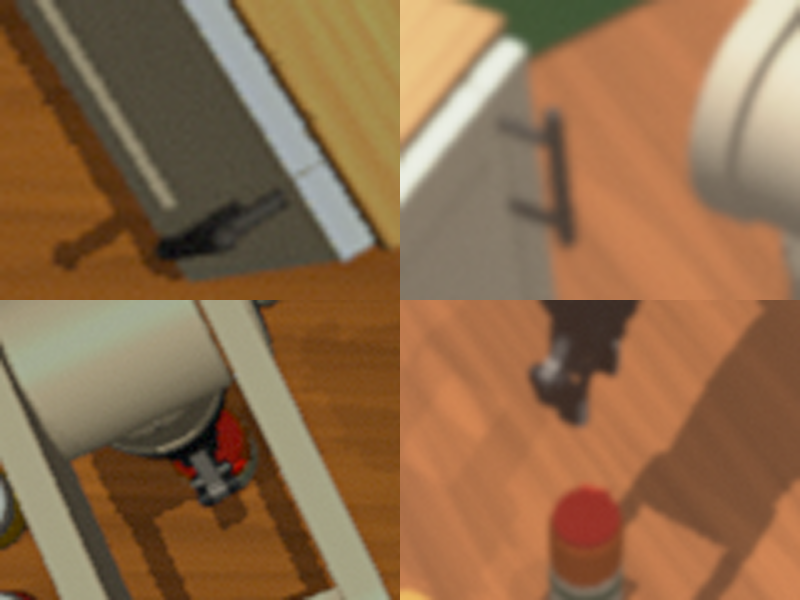

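The lid now lies shut: scene crop (588,515), matching the predicted pixel. The bar also matches its predicted pixels, from scene (251,137) to (254,164). Next I'll go above the handle.

Converted, -25.4 mm is -0.127, -20.8 mm is -0.104.

```bash

python3 steer.py '[[[0,0,0,-0.127,-0.104,0,0.5],[0,0,0,-0.127,-0.104,0,0.5],[0,0,0,-0.127,-0.104,0,0.5],[0,0,0,-0.127,-0.104,0,0.5],[0,0,0,-0.127,-0.104,0,0.5]]]' >/dev/null
python3 steer.py '[[[0,0,0,-0.127,-0.104,0,0.5],[0,0,0,-0.127,-0.104,0,0.5],[0,0,0,-0.127,-0.104,0,0.5],[0,0,0,-0.127,-0.104,0,0.5],[0,0,0,-0.127,-0.104,0,0.5]]]' |sed -n 2,3p
python3 steer.py '[[[0,0,0,-0.127,-0.104,0,0.5],[0,0,0,-0.127,-0.104,0,0.5],[0,0,0,-0.127,-0.104,0,0.5],[0,0,0,-0.127,-0.104,0,0.5],[0,0,0,0,0,0,0.5]]]' |sed -n 2,3p
python3 go.py 486 -178 262 2.131
```

```text
eef_pos: [500.4, -48.6, 341.4]
tcp_rot: [3.141, 0.0, 2.119]
eef_pos: [482.7, -181.9, 341.4]
tcp_rot: [-3.14, 0.002, 2.116]
at [ 482.7 -181.9  341.4] yaw [-3.140e+00  2.000e-03  2.116e+00] q [-0.36  0.1   1.76 -0.    1.28 -0.91]
rot in tool [-0.001  0.002 -0.015] | d in present axes [ 1.7  4.9 79.3] | d after turning [ 1.5  4.8 79.4]
```

Converted, 25 mm is 0.125, 5 mm is 0.025, -0.015 rad is -0.0048.

```bash

python3 steer.py '[[[0,0,-0.0048,0.0075,0.025,0,0.5],[0,0,0,0,0,0.125,0.5],[0,0,0,0,0,0.125,0.5],[0,0,0,0,0,0.125,0.5],[0,0,0,0,0,0.02,0.5]]]' |sed -n 2,6p
python3 steer.py '[[[0,0,0,0,0,0,0.1],[0,0,0,0,0,0,0.1],[0,0,0,0,0,0,0.1],[0,0,0,0,0,0,0.05],[0,0,0,0,0,0,0.05]]]' 30
python3 steer.py '[[[0,0,0,0,0,0,0],[0,0,0,0,0,0,0]]]'
python3 go.py 486 -178 262 2.131
```

```text
eef_pos: [485.3, -171.2, 258.6]
tcp_rot: [-3.138, -0.005, 2.138]
contact_force: [-0.5, -0.0, -1.0]
opening: 0.499
grasp_force: 0.0
clock: 8.47
eef_pos: [484.3, -173.9, 263.3]
tcp_rot: [-3.136, -0.002, 2.139]
contact_force: [-15.2, -4.9, 3.4]
opening: 0.134
grasp_force: 29.6
clock: 8.63
eef_pos: [484.4, -173.9, 263.3]
tcp_rot: [-3.136, -0.002, 2.139]
contact_force: [-14.9, -5.0, 3.1]
opening: 0.133
grasp_force: 29.6
at [ 484.4 -173.9  263.3] yaw [-3.136e+00 -2.000e-03  2.139e+00] q [-0.35  0.17  1.85 -0.    1.12 -0.91]
rot in tool [-0.005 -0.002  0.008] | d in present axes [-4.3 -0.8  1.3] | d after turning [-4.3 -0.8  1.3]
```

Converted, 13.1 mm is 0.0655, 8.8 mm is 0.044, 0.06 rad is 0.0191.

```bash

python3 steer.py '[[[0,0,0,0,-0.0075,0,0],[0,0,0.0064,0.022,0.005,0,0],[0,0,0.0127,0.044,0.0105,0,0],[0,0,0.0191,0.0655,0.017,0,0],[0,0,0,0,0,0,0]]]' |sed -n 2,6p
python3 -c "
from h import *
s=r.sense();d=np.array([697,-100])-s['eef_pos'][:2];print(np.hypot(*d),2.139-s['tcp_rot'][2])"
```

```text
eef_pos: [476.8, -146.8, 263.3]
tcp_rot: [-3.14, -0.001, 2.015]
contact_force: [-7.6, -0.8, -1.2]
opening: 0.133
grasp_force: 29.9
225.10787632330306 0.12350892955262172
```

Converted, 13.1 mm is 0.0655, 8.8 mm is 0.044, 0.06 rad is 0.0191.

```bash

cat > hd.py <<'E'
from h import *
s=r.sense();d=np.array([697,-100])-s['eef_pos'][:2];print('rad %.1f turned %.3f bar %.3f F %s'%(np.hypot(*d),2.139-s['tcp_rot'][2],(np.arctan2(73.9,212.6)-np.arctan2(d[1],d[0])),s['contact_force'].round(1)))
E
python3 steer.py '[[[0,0,0.0127,0.044,0.0105,0,0],[0,0,0.0191,0.0655,0.017,0,0],[0,0,0.0191,0.0655,0.017,0,0],[0,0,0.0191,0.0655,0.017,0,0],[0,0,0.0191,0.0655,0.017,0,0]]]' >/dev/null;python3 hd.py
python3 steer.py '[[[0,0,0.0191,0.0655,0.017,0,0],[0,0,0.0191,0.0655,0.017,0,0],[0,0,0.0191,0.0655,0.017,0,0],[0,0,0.0191,0.0655,0.017,0,0],[0,0,0.0127,0.044,0.0105,0,0]]]' >/dev/null;python3 hd.py
```

```text
rad 225.0 turned 0.403 bar 0.401 F [ 1.  -1.7 -7.2]
rad 225.1 turned 0.682 bar 0.685 F [ 2.4 -2.2 -7.2]
```

Converted, 13.1 mm is 0.0655, 3.4 mm is 0.017, 0.06 rad is 0.0191.

```bash

python3 steer.py '[[[0,0,0.0191,0.0655,0.017,0,0],[0,0,0.0191,0.0655,0.017,0,0],[0,0,0.0191,0.0655,0.017,0,0],[0,0,0.0191,0.0655,0.017,0,0],[0,0,0.0191,0.0655,0.017,0,0]]]' >/dev/null;python3 hd.py
python3 steer.py '[[[0,0,0.0191,0.0655,0.017,0,0],[0,0,0.0191,0.0655,0.017,0,0],[0,0,0.0191,0.0655,0.017,0,0],[0,0,0.0191,0.0655,0.017,0,0],[0,0,0.0191,0.0655,0.017,0,0]]]' >/dev/null;python3 hd.py
python3 steer.py '[[[0,0,0.0191,0.0655,0.017,0,0],[0,0,0.0191,0.0655,0.017,0,0],[0,0,0.0191,0.0655,0.017,0,0],[0,0,0.0191,0.0655,0.017,0,0],[0,0,0.0127,0.044,0.0105,0,0]]]' >/dev/null;python3 hd.py
python3 steer.py '[[[0,0,0.0095,0.033,0.008,0,0],[0,0,0.0064,0.022,0.005,0,0],[0,0,0,0,0,0,0],[0,0,0,0,0,0,0]]]';python3 hd.py
```

```text
rad 225.3 turned 0.982 bar 0.984 F [ 5.5 -5.  -8.2]
rad 225.7 turned 1.282 bar 1.283 F [ 4.3 -8.5 -7.1]
rad 226.2 turned 1.563 bar 1.564 F [ 1.2 -8.3 -4.6]
clock: 11.47
eef_pos: [631.5, 116.5, 263.4]
tcp_rot: [3.139, -0.001, 0.529]
contact_force: [3.7, -5.0, -4.9]
opening: 0.127
grasp_force: 29.9
rad 226.2 turned 1.610 bar 1.612 F [ 3.7 -5.  -4.9]
```

Converted, -35 mm is -0.175, -20 mm is -0.1.

```bash

python3 steer.py '[[[0,0,0,0,0,0,0.4],[0,0,0,0,0,0,0.4],[0,0,0,0,0,0,0.4],[0,0,0,0,0,-0.1,0.4],[0,0,0,0,0,-0.175,0.4]]]' 40 |sed -n 2,6p
python3 steer.py '[[[0,0,0,0,0,-0.175,1],[0,0,0,0,0,0,1]]]' |sed -n 2,6p
python3 go.py 545 279 350 0.53
python3 - <<'E'
from h import *
snap('scene','s3.png');snap('top','t3.png')
E
```

```text
eef_pos: [628.2, 117.3, 314.7]
tcp_rot: [-3.139, 0.006, 0.529]
contact_force: [0.8, 0.5, -0.1]
opening: 0.403
grasp_force: 0.0
eef_pos: [632.8, 118.2, 360.7]
tcp_rot: [3.138, -0.011, 0.529]
contact_force: [0.4, 0.5, 1.0]
opening: 0.669
grasp_force: 0.0
at [632.8 118.2 360.7] yaw [ 3.138 -0.011  0.529] q [0.18 0.3  1.47 0.   1.36 1.22]
rot in tool [ 0.004 -0.011 -0.001] | d in present axes [   5.3 -183.2   10.1] | d after turning [   5.5 -183.2   10.7]
```

View pics/t3.png

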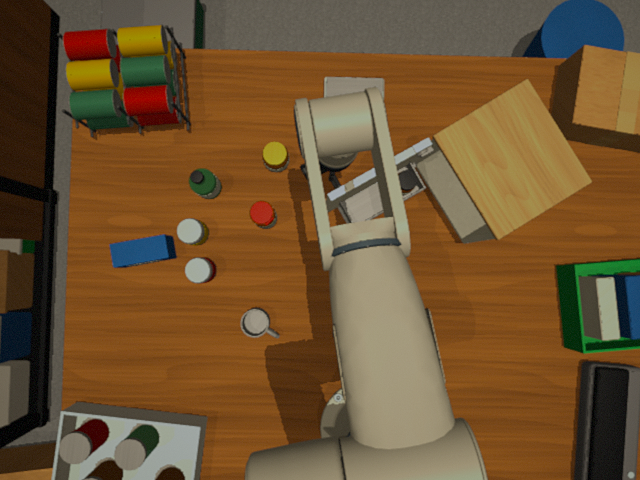

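The top view shows the door open square, with the rack at about (335–425, 165–220), the jar near (410,180), and the red lid shut at (262,214). Next I'll move over the shaker and re-measure both the rack and the shaker.

Converted, -36.7 mm is -0.1835, 1.1 mm is 0.0055.

```bash

python3 steer.py '[[[0,0,0,0.0055,-0.1835,0.01,1],[0,0,0,0.0055,-0.1835,0.01,1],[0,0,0,0.0055,-0.1835,0.01,1],[0,0,0,0.0055,-0.1835,0.01,1],[0,0,0,0.0055,-0.1835,0.01,1]]]' >/dev/null
python3 steer.py '[[[0,0,0,0,0,0,1]]]' |sed -n 2,6p
python3 go.py 545 279 137 0.53
python3 - <<'E'
from h import *
np.set_printoptions(precision=1,suppress=True)
a=snap('scene','s4.png');b=snap('top','t4.png');t=cv2.imread('pics/t3.png')
def red(im,x,y,w,h):
    m=cv2.inRange(cv2.cvtColor(im[y:y+h,x:x+w],cv2.COLOR_BGR2HSV),(0,190,90),(6,255,255)); c=max(cv2.findContours(m,0,2)[0],key=cv2.contourArea); (cx,cy),R=cv2.minEnclosingCircle(c); M=cv2.boundingRect(c);return (x+M[0]+M[2]/2-.5,y+M[1]+M[3]/2-.5),M
p=red(t,245,195,35,35);print('top lid',p,onz('top',*p[0],158))
p2=red(cv2.imread('pics/s3.png'),300,265,32,40);print(p2,tri(('top',*p[0]),('scene',*p2[0])))
c=lambda im,x,y,w,h:cv2.resize(im[y:y+h,x:x+w],(400,300),interpolation=2)
cv2.imwrite('pics/c4.png',np.hstack([c(b,310,120,140,105),c(a,150,130,160,120)]))
E
```

```text
eef_pos: [538.7, 283.1, 340.8]
tcp_rot: [-3.139, 0.002, 0.533]
contact_force: [0.6, -0.6, 0.7]
opening: 1.0
grasp_force: 0.0
at [538.7 283.1 340.8] yaw [-3.139e+00  2.000e-03  5.330e-01] q [0.48 0.26 1.57 0.   1.32 1.52]
rot in tool [-0.003  0.002  0.003] | d in present axes [  3.8   7.3 203.8] | d after turning [  3.4   6.7 203.8]
top lid ((261.5, 213.0), (5, 7, 24, 23)) [542.7 278.1 158. ]
((315.5, 285.0), (6, 12, 20, 17)) (array([544.1, 277.7, 154.8]), np.float64(2.5476323050124825))
```

View pics/c4.png

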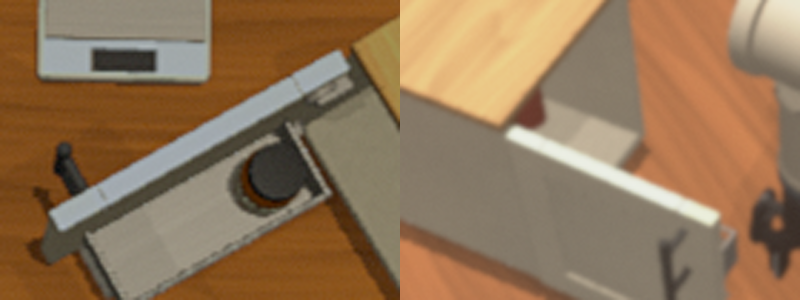

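The top crop shows the open door's upper edge from (60,218) to (343,63), and the jar's black cap at (278,172) close to the hinge-end plate. The left end plate is near (88,238), and the rail runs along (130,298)–(328,195).

Converted, 40 mm is 0.2, 6.5 mm is 0.0325.

```bash

python3 steer.py '[[[0,0,0,0.0125,0.0325,0,1],[0,0,0,0,0,0.2,1],[0,0,0,0,0,0.2,1],[0,0,0,0,0,0.2,1],[0,0,0,0,0,0.2,1]]]' >/dev/null
python3 steer.py '[[[0,0,0,0,0,0.15,1],[0,0,0,0,0,0.065,1],[0,0,0,0,0,0,1]]]' |sed -n 2,6p
python3 go.py 544 278.5 137 0.53
python3 - <<'E'
from h import *
np.set_printoptions(precision=1,suppress=True)
k=140/400; P=lambda x,y,z: onz('top',310+x*k,120+y*k,z)
A=P(60,218,285);B=P(343,63,285);u=(B-A)/np.linalg.norm(B-A);n=np.array([u[1],-u[0],0]);n=n if n[0]<0 else -n
ang=np.arctan2(u[1],u[0]);print(A,B,np.linalg.norm(B-A),'door y dir',ang,'theta',.5605-ang,'tool yaw',ang+np.pi/2)
for nm,q in(('jar',P(278,172,190)),('plateR out top',P(292,125,155)),('plateR rail',P(328,190,155)),('plateL panel',P(88,238,155)),('plateL2',P(118,288,155)),('rail mid',P(228,247,155))):
    d=q-np.array([697,-100,0]);print(nm,q,'from hinge along %.1f, off panel mid %.1f'%(-d[:2]@u[:2],d[:2]@n[:2]))
E
```

```text
eef_pos: [546.7, 271.8, 136.0]
tcp_rot: [-3.141, 0.006, 0.527]
contact_force: [0.2, -0.0, 0.3]
opening: 1.001
grasp_force: 0.0
at [546.7 271.8 136. ] yaw [-3.141  0.006  0.527] q [ 0.46  0.46  1.76 -0.    0.93  1.5 ]
rot in tool [-0.     0.006 -0.003] | d in present axes [ 1.  -7.1 -1. ] | d after turning [ 1.  -7.1 -1. ]
[570.4 117.3 285. ] [694.4 -97.6 285. ] 248.10393536854647 door y dir -1.0471088562629702 theta 1.6076088562629702 tool yaw 0.5236874705319263
jar [624.2 -64.5 190. ] from hinge along 67.2, off panel mid 45.3
plateR out top [669.8 -81.7 155. ] from hinge along 29.5, off panel mid 14.4
plateR rail [ 615.3 -112.8  155. ] from hinge along 29.8, off panel mid 77.1
plateL panel [570.3  89.1 155. ] from hinge along 227.1, off panel mid 15.2
plateL2 [528.8  63.1 155. ] from hinge along 225.4, off panel mid 64.1
rail mid [565.3 -28.9 155. ] from hinge along 127.5, off panel mid 78.5
```

```bash

python3 steer.py '[[[0,0,0,0,-0.0325,-0.005,1],[0,0,0,0,0,0,1]]]' |sed -n 2,3p
python3 steer.py '[[[0,0,0,0,0,0,0.75],[0,0,0,0,0,0,0.7],[0,0,0,0,0,0,0.65],[0,0,0,0,0,0,0.6],[0,0,0,0,0,0,0.5]]]' 40 |sed -n 2,6p
python3 steer.py '[[[0,0,0,0,0,0,0.5],[0,0,0,0,0,0,0.5]]]'
```

```text
eef_pos: [545.8, 280.7, 142.5]
tcp_rot: [-3.141, -0.003, 0.528]
eef_pos: [545.8, 280.3, 142.5]
tcp_rot: [3.141, -0.004, 0.529]
contact_force: [-0.5, -1.0, 7.8]
opening: 0.686
grasp_force: 42.2
clock: 14.17
eef_pos: [545.8, 280.3, 142.5]
tcp_rot: [3.141, -0.004, 0.529]
contact_force: [-0.2, -1.8, 7.5]
opening: 0.682
grasp_force: 42.2
```

```bash

python3 steer.py '[[[0,0,0,0,0,-0.03,0.5],[0,0,0,0,0,-0.075,0.5],[0,0,0,0,0,-0.125,0.5],[0,0,0,0,0,-0.15,0.5],[0,0,0,0,0,-0.15,0.5]]]' |sed -n 2,6p
python3 steer.py '[[[0,0,0,0,0,-0.15,0.5],[0,0,0,0,0,-0.125,0.5],[0,0,0,0,0,-0.075,0.5],[0,0,0,0,0,-0.025,0.5],[0,0,0,0,0,0,0.5]]]'
python3 go.py 571.5 27.3 325 0.524
```

```text
eef_pos: [543.7, 279.5, 247.4]
tcp_rot: [-3.142, 0.001, 0.529]
contact_force: [0.3, 0.9, -3.2]
opening: 0.678
grasp_force: 44.1
clock: 15.0
eef_pos: [544.7, 280.0, 322.9]
tcp_rot: [3.141, -0.003, 0.529]
contact_force: [-0.2, 0.7, -3.0]
opening: 0.686
grasp_force: 44.2
at [544.7 280.  322.9] yaw [ 3.141e+00 -3.000e-03  5.290e-01] q [0.47 0.28 1.58 0.   1.28 1.51]
rot in tool [ 0.    -0.003  0.005] | d in present axes [-104.3  231.7   -2.4] | d after turning [-103.2  232.2   -2.1]
```

Careful with the scale: shifts go in shares of 20 cm and turns go in shares of pi rad. That gives: -30 mm is -0.15, -27 mm is -0.135.

```bash

python3 steer.py '[[[0,0,0,-0.06,0,-0.015,0.5],[0,0,0,-0.135,0,0,0.5],[0,0,0,-0.15,0,0,0.5],[0,0,0,-0.15,0,0,0.5],[0,0,0,-0.12,0.05,0,0.5]]]' |sed -n 2,6p
python3 steer.py '[[[0,0,0,-0.04,0.1,0,0.5],[0,0,0,0,0.15,0,0.5],[0,0,0,0,0.15,0,0.5],[0,0,0,0,0.15,0,0.5],[0,0,0,0,0.15,0,0.5]]]' |sed -n 2,6p
python3 steer.py '[[[0,0,0,0,0.15,0,0.5],[0,0,0,0,0.14,0,0.5],[0,0,0,0,0.09,0,0.5],[0,0,0,0,0.03,0,0.5],[0,0,0,0,0,0,0.5]]]' |sed -n 2,6p
python3 go.py 571.5 27.3 325 0.524
```

```text
eef_pos: [439.4, 208.1, 322.2]
tcp_rot: [-3.14, 0.005, 0.53]
contact_force: [-0.1, -0.5, -2.9]
opening: 0.682
grasp_force: 44.2
eef_pos: [505.8, 82.6, 322.8]
tcp_rot: [-3.141, 0.003, 0.529]
contact_force: [0.7, -0.0, -3.0]
opening: 0.682
grasp_force: 44.2
eef_pos: [547.6, 12.3, 322.7]
tcp_rot: [-3.14, 0.003, 0.527]
contact_force: [-0.5, 0.4, -2.1]
opening: 0.683
grasp_force: 44.3
at [547.6  12.3 322.7] yaw [-3.14e+00  3.00e-03  5.27e-01] q [ 0.02  0.17  1.72 -0.    1.26  1.06]
rot in tool [-0.001  0.003  0.003] | d in present axes [28.3 -1.  -2.3] | d after turning [28.3 -1.  -2.3]
```

```bash
python3 - <<'E'
from h import *
a=snap('scene','s5.png');b=snap('top','t5.png')
c=lambda im,x,y,w,h:cv2.resize(im[y:y+h,x:x+w],(400,300),interpolation=2)
cv2.imwrite('pics/c5.png',np.hstack([c(b,310,120,140,105),c(a,150,130,200,150)]))
E
```

```text
(no output)
```

View pics/c5.png

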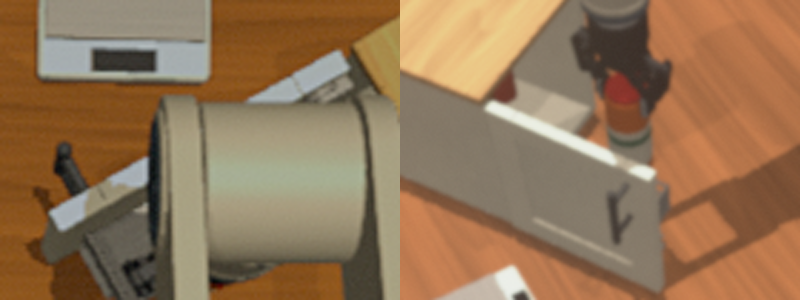

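The scene crop shows the shaker held upright above the rack on the inner side of the door, with its red lid shut. I'll move in toward the panel and lower it.

```bash

python3 steer.py '[[[0,0,0,0.045,0,0,0.5],[0,0,0,0.06,0,0,0.5],[0,0,0,0.035,0,0,0.5],[0,0,0,0.005,0,0,0.5],[0,0,0,0,0,0,0.5]]]' |sed -n 2,6p
python3 go.py 571.5 27.3 248 0.524
python3 steer.py '[[[0,0,0,0,0,0.04,0.5],[0,0,0,0,0,0.07,0.5],[0,0,0,0,0,0.07,0.5],[0,0,0,0,0,0.05,0.5],[0,0,0,0,0,0.03,0.5]]]' |sed -n 2,6p
python3 steer.py '[[[0,0,0,0,0,0.03,0.5],[0,0,0,0,0,0.025,0.5],[0,0,0,0,0,0.015,0.5],[0,0,0,0,0,0,0.5],[0,0,0,0,0,0,0.5]]]' |sed -n 2,6p
python3 go.py 571.5 27.3 248 0.524
```

```text
eef_pos: [573.9, 29.0, 324.1]
tcp_rot: [-3.141, 0.0, 0.53]
contact_force: [-0.7, 0.4, -2.6]
opening: 0.682
grasp_force: 44.3
at [573.9  29.  324.1] yaw [-3.141  0.     0.53 ] q [0.05 0.21 1.66 0.   1.27 1.09]
rot in tool [-0.     0.     0.006] | d in present axes [-2.9  0.3 76.1] | d after turning [-2.9  0.3 76.1]
eef_pos: [572.4, 27.9, 270.5]
tcp_rot: [-3.141, 0.002, 0.529]
contact_force: [0.2, -0.3, -2.4]
opening: 0.679
grasp_force: 44.3
eef_pos: [573.6, 28.0, 258.5]
tcp_rot: [3.141, -0.0, 0.529]
contact_force: [0.2, -0.7, -2.6]
opening: 0.682
grasp_force: 44.3
at [573.6  28.  258.5] yaw [ 3.141 -0.     0.529] q [ 0.05  0.27  1.74 -0.    1.13  1.09]
rot in tool [ 0.    -0.     0.005] | d in present axes [-2.1 -0.4 10.5] | d after turning [-2.1 -0.4 10.5]
```

Converted, 4 mm is 0.02, 3 mm is 0.015.

```bash

python3 steer.py '[[[0,0,0,-0.01,0,0.02,0.5],[0,0,0,0,0,0.015,0.5],[0,0,0,0,0,0.0075,0.5],[0,0,0,0,0,0,0.5]]]' |sed -n 2,4p
python3 steer.py '[[[0,0,0,0,0,0.005,0.5],[0,0,0,0,0,0.005,0.5],[0,0,0,0,0,0,0.5]]]' |sed -n 2,4p
python3 steer.py '[[[0,0,0,0,0,0.005,0.5],[0,0,0,0,0,0,0.5],[0,0,0,0,0,0,0.5]]]' |sed -n 2,4p
```

```text
eef_pos: [571.4, 27.0, 249.4]
tcp_rot: [-3.141, 0.001, 0.529]
contact_force: [-0.5, -0.4, -2.5]
eef_pos: [571.7, 27.0, 247.7]
tcp_rot: [3.142, 0.0, 0.529]
contact_force: [-0.3, -0.1, -3.3]
eef_pos: [572.1, 27.1, 247.5]
tcp_rot: [3.141, -0.001, 0.529]
contact_force: [-0.3, 0.0, 4.5]
```

Converted, -30 mm is -0.15, -20 mm is -0.1.

```bash

python3 steer.py '[[[0,0,0,0,0,0,0.72],[0,0,0,0,0,0,0.76],[0,0,0,0,0,0,0.8],[0,0,0,0,0,0,0.85],[0,0,0,0,0,0,0.85]]]' |sed -n 2,6p
python3 steer.py '[[[0,0,0,0,0,-0.04,0.85],[0,0,0,0,0,-0.1,0.85],[0,0,0,0,0,-0.15,0.85],[0,0,0,0,0,-0.15,0.85],[0,0,0,0,0,-0.075,0.85]]]' |sed -n 2,6p
python3 go.py 631 117 350 0.529
```

```text
eef_pos: [571.7, 27.0, 246.7]
tcp_rot: [-3.142, 0.0, 0.529]
contact_force: [0.3, 0.8, 0.3]
opening: 0.846
grasp_force: 0.0
eef_pos: [572.7, 27.1, 354.1]
tcp_rot: [3.14, -0.004, 0.529]
contact_force: [0.2, 0.2, 0.3]
opening: 0.844
grasp_force: 0.0
at [572.7  27.1 354.1] yaw [ 3.14  -0.004  0.529] q [0.04 0.19 1.63 0.   1.32 1.09]
rot in tool [ 0.002 -0.004 -0.   ] | d in present axes [ 95.7 -48.3   4.4] | d after turning [ 95.7 -48.2   4.1]
```

Converted, 24 mm is 0.12, -12 mm is -0.06.

```bash

python3 steer.py '[[[0,0,0,0.12,-0.06,0,0.5],[0,0,0,0.12,-0.06,0,0.5],[0,0,0,0.12,-0.06,0,0.5],[0,0,0,0.12,-0.06,0,0.5],[0,0,0,0,0,0,0.5]]]' |sed -n 2,6p
python3 go.py 631 117 264 0.529
python3 - <<'E'
from h import *
np.set_printoptions(precision=1,suppress=True)
a=snap('scene','s6.png');b=snap('top','t6.png')
print('bar pred',proj('scene',(631,117,281)),proj('scene',(631,117,169)))
c=lambda im,x,y,w,h:cv2.resize(im[y:y+h,x:x+w],(400,300),interpolation=2)
cv2.imwrite('pics/c6.png',np.hstack([c(b,310,120,140,105),c(a,180,160,160,120)]))
E
```

```text
eef_pos: [632.2, 120.4, 350.0]
tcp_rot: [-3.141, -0.002, 0.531]
contact_force: [-0.3, -0.4, -0.0]
opening: 0.498
grasp_force: 0.0
at [632.2 120.4 350. ] yaw [-3.141e+00 -2.000e-03  5.310e-01] q [0.19 0.31 1.48 0.   1.35 1.22]
rot in tool [-0.001 -0.002  0.002] | d in present axes [-2.9  2.4 86. ] | d after turning [-2.8  2.3 86. ]
bar pred [254.1 227.5] [257.4 252.9]
```

View pics/c6.png

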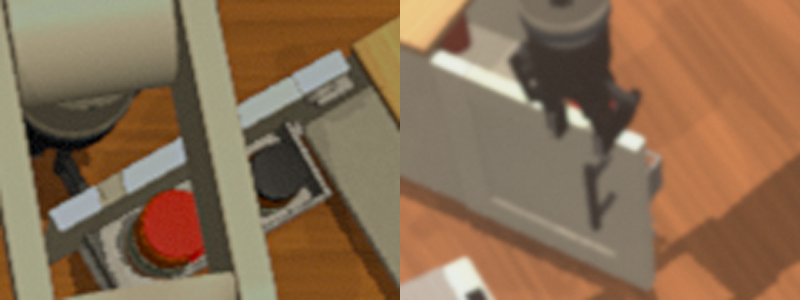

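The top crop shows the shaker upright in the rack (red lid at (175,225)) beside the standing jar (275,172). The bar in the scene view sits where predicted, near crop (595,190). I'll pinch it again.

Converted, 30 mm is 0.15, 18 mm is 0.09.

```bash

python3 steer.py '[[[0,0,0,-0.014,0.005,0,0.5],[0,0,0,0,0,0.15,0.5],[0,0,0,0,0,0.15,0.5],[0,0,0,0,0,0.09,0.5],[0,0,0,0,0,0.03,0.5]]]' |sed -n 2,6p
python3 steer.py '[[[0,0,0,0,0,0,0.3],[0,0,0,0,0,0,0.25],[0,0,0,0,0,0,0.2],[0,0,0,0,0,0,0.1],[0,0,0,0,0,0,0]]]' 30 |sed -n 2,6p
python3 steer.py '[[[0,0,0,0,0,0,0],[0,0,0,0,0,0,0]]]' |sed -n 2,6p
python3 hd.py
```

```text
eef_pos: [626.2, 113.1, 262.9]
tcp_rot: [-3.14, 0.005, 0.528]
contact_force: [-1.0, -0.5, -0.2]
opening: 0.505
grasp_force: 0.0
eef_pos: [629.2, 115.0, 267.8]
tcp_rot: [3.141, -0.003, 0.529]
contact_force: [-1.6, 1.4, 6.9]
opening: 0.13
grasp_force: 29.6
eef_pos: [629.2, 115.0, 267.8]
tcp_rot: [3.141, -0.003, 0.529]
contact_force: [-1.0, 1.7, 7.4]
opening: 0.128
grasp_force: 29.6
rad 225.4 turned 1.610 bar 1.600 F [-1.   1.7  7.4]
```

Converted, -11.1 mm is -0.0555, -8.8 mm is -0.044, -0.05 rad is -0.0159.

```bash

python3 steer.py '[[[0,0,-0.0032,-0.011,-0.0025,0,0],[0,0,-0.0064,-0.022,-0.0048,0,0],[0,0,-0.0095,-0.033,-0.007,0,0],[0,0,-0.0127,-0.044,-0.009,0,0],[0,0,-0.0159,-0.0555,-0.011,0,0]]]' >/dev/null;python3 hd.py
python3 steer.py '[[[0,0,-0.0159,-0.0555,-0.011,0,0],[0,0,-0.0159,-0.0555,-0.011,0,0],[0,0,-0.0159,-0.0555,-0.011,0,0],[0,0,-0.0159,-0.0555,-0.011,0,0],[0,0,-0.0159,-0.0555,-0.011,0,0]]]' >/dev/null;python3 hd.py
python3 steer.py '[[[0,0,-0.0159,-0.0555,-0.011,0,0],[0,0,-0.0159,-0.0555,-0.011,0,0],[0,0,-0.0159,-0.0555,-0.011,0,0],[0,0,-0.0159,-0.0555,-0.011,0,0],[0,0,-0.0159,-0.0555,-0.011,0,0]]]' >/dev/null;python3 hd.py
```

```text
rad 225.2 turned 1.458 bar 1.452 F [1.4 0.2 7.5]
rad 224.8 turned 1.208 bar 1.198 F [ 2.3 -0.2  5.8]
rad 224.6 turned 0.957 bar 0.946 F [ 3.  -1.   5.8]
```

Converted, -11.1 mm is -0.0555, -2.2 mm is -0.011, -0.05 rad is -0.0159.

```bash

python3 steer.py '[[[0,0,-0.0159,-0.0555,-0.011,0,0],[0,0,-0.0159,-0.0555,-0.011,0,0],[0,0,-0.0159,-0.0555,-0.011,0,0],[0,0,-0.0159,-0.0555,-0.011,0,0],[0,0,-0.0159,-0.0555,-0.011,0,0]]]' >/dev/null;python3 hd.py
python3 steer.py '[[[0,0,-0.0159,-0.0555,-0.011,0,0],[0,0,-0.0159,-0.0555,-0.011,0,0],[0,0,-0.0159,-0.0555,-0.011,0,0],[0,0,-0.0159,-0.0555,-0.011,0,0],[0,0,-0.0159,-0.0555,-0.011,0,0]]]' >/dev/null;python3 hd.py
python3 steer.py '[[[0,0,-0.0127,-0.044,-0.009,0,0],[0,0,-0.0127,-0.044,-0.009,0,0],[0,0,-0.0127,-0.044,-0.009,0,0],[0,0,-0.0127,-0.044,-0.009,0,0],[0,0,-0.0127,-0.044,-0.009,0,0]]]' >/dev/null;python3 hd.py
```

```text
rad 224.4 turned 0.708 bar 0.694 F [ 3.2 -0.1  5.4]
rad 224.4 turned 0.458 bar 0.441 F [4.4 0.9 4.3]
rad 224.5 turned 0.258 bar 0.241 F [4.3 1.  4.1]
```

Converted, -6.6 mm is -0.033, -4.4 mm is -0.022, -0.03 rad is -0.0095.

```bash

python3 steer.py '[[[0,0,-0.0095,-0.033,-0.007,0,0],[0,0,-0.0095,-0.033,-0.007,0,0],[0,0,-0.0095,-0.033,-0.007,0,0],[0,0,-0.0064,-0.022,-0.0048,0,0],[0,0,-0.0064,-0.022,-0.0048,0,0]]]' >/dev/null;python3 hd.py
python3 steer.py '[[[0,0,-0.0064,-0.022,-0.0048,0,0],[0,0,-0.0048,-0.0165,-0.0035,0,0],[0,0,-0.0032,-0.011,-0.0025,0,0],[0,0,-0.0032,-0.011,-0.0025,0,0],[0,0,-0.0032,-0.011,-0.0025,0,0]]]' >/dev/null;python3 hd.py
python3 steer.py '[[[0,0,-0.0032,-0.011,-0.0025,0,0],[0,0,-0.0032,-0.011,-0.0025,0,0],[0,0,0,0,0,0,0]]]' >/dev/null;python3 hd.py
```

```text
rad 224.6 turned 0.129 bar 0.111 F [3.5 1.8 4.6]
rad 224.6 turned 0.065 bar 0.046 F [4.2 1.7 5.3]
rad 224.6 turned 0.045 bar 0.025 F [5.1 1.4 5.6]
```

Converted, -2.2 mm is -0.011, -0.5 mm is -0.0025, -0.01 rad is -0.0032.

```bash

python3 steer.py '[[[0,0,-0.0032,-0.011,-0.0025,0,0],[0,0,-0.0032,-0.011,-0.0025,0,0],[0,0,0,0,0,0,0]]]' >/dev/null;python3 hd.py
python3 steer.py '[[[0,0,-0.0016,-0.0055,-0.001,0,0],[0,0,0,0,0,0,0],[0,0,0,0,0,0,0]]]' >/dev/null;python3 hd.py
python3 steer.py '[[[0,0,-0.0016,-0.0055,-0.001,0,0],[0,0,0,0,0,0,0],[0,0,0,0,0,0,0]]]' >/dev/null;python3 hd.py
```

```text
rad 224.7 turned 0.025 bar 0.005 F [5.3 0.3 6. ]
rad 224.6 turned 0.020 bar 0.001 F [3.6 2.1 5.1]
rad 224.7 turned 0.015 bar -0.004 F [5.3 1.1 6.5]
```

Converted, -1 mm is -0.005, -0.2 mm is -0.001, -0.005 rad is -0.0016.

```bash

python3 steer.py '[[[0,0,-0.0016,-0.005,-0.001,0,0],[0,0,0,0,0,0,0]]]' >/dev/null;python3 hd.py
python3 steer.py '[[[0,0,0,-0.005,0,0,0],[0,0,0,0,0,0,0]]]' >/dev/null;python3 hd.py
python3 steer.py '[[[0,0,0,-0.005,0,0,0],[0,0,0,0,0,0,0]]]' >/dev/null;python3 hd.py
```

```text
rad 224.7 turned 0.010 bar -0.008 F [5.  1.3 5.1]
rad 224.7 turned 0.010 bar -0.012 F [3.9 1.5 7. ]
rad 224.7 turned 0.010 bar -0.016 F [2.3 1.5 7.7]
```

Converted, -1 mm is -0.005.

```bash

python3 steer.py '[[[0,0,0,-0.005,0,0,0],[0,0,0,0,0,0,0]]]' >/dev/null;python3 hd.py
python3 steer.py '[[[0,0,0,-0.005,0,0,0],[0,0,0,0,0,0,0]]]' >/dev/null;python3 hd.py
python3 steer.py '[[[0,0,0,-0.005,0,0,0],[0,0,0,0,0,0,0]]]' >/dev/null;python3 hd.py
```

```text
rad 224.6 turned 0.010 bar -0.017 F [ 0.5  5.7 11.1]
rad 224.6 turned 0.010 bar -0.017 F [-2.2 10.7 13.9]
rad 224.6 turned 0.010 bar -0.017 F [-4.7 13.7 16. ]
```

Converted, 1.5 mm is 0.0075.

```bash

python3 steer.py '[[[0,0,0,0.0075,0,0,0],[0,0,0,0,0,0,0.25],[0,0,0,0,0,0,0.4],[0,0,0,0,0,0,0.4],[0,0,0,0,0,0,0.4]]]' | sed -n 2,6p
python3 steer.py '[[[0,0,0,0,0,-0.075,0.4],[0,0,0,0,0,-0.15,0.4],[0,0,0,0,0,-0.175,0.4],[0,0,0,0,0,-0.15,0.4],[0,0,0,0,0,0,0.4]]]' | sed -n 2,6p
python3 steer.py '[[[0,0,0,0.15,0,0,0.4],[0,0,0,0.175,0,0,0.4],[0,0,0,0.175,0,0,0.4],[0,0,0,0.175,0,0,0.4],[0,0,0,0.175,0,0,0.4]]]' >/dev/null
python3 steer.py '[[[0,0,0,0.175,0,0,0.4],[0,0,0,0.175,0,0,0.4],[0,0,0,0.175,0,0,0.4],[0,0,0,0.15,0,0,0.4],[0,0,0,0,0,0,0.4]]]'
python3 - <<'E'
from h import *
a=snap('scene','s7.png');b=snap('top','t7.png')
a0=cv2.imread('pics/scene0.png');b0=cv2.imread('pics/top0.png')
for n,q in(('top',b0),('top',b),('scene',a0),('scene',a)):
    pass
c=lambda im,x,y,w,h:cv2.resize(im[y:y+h,x:x+w],(400,300),interpolation=2)
cv2.imwrite('pics/c7.png',np.vstack([np.hstack([c(b0,400,130,160,120),c(b,400,130,160,120)]),np.hstack([c(a0,110,90,200,150),c(a,110,90,200,150)])]))
E
```

```text
eef_pos: [485.1, -178.3, 265.7]
tcp_rot: [-3.141, -0.0, 2.129]
contact_force: [0.4, 0.4, 0.2]
opening: 0.397
grasp_force: 0.0
eef_pos: [487.4, -179.1, 381.9]
tcp_rot: [3.136, 0.007, 2.129]
contact_force: [0.9, -0.5, 0.9]
opening: 0.394
grasp_force: 0.0
clock: 27.78
eef_pos: [321.1, 83.6, 375.4]
tcp_rot: [3.142, -0.002, 2.132]
contact_force: [0.4, -0.9, 0.2]
opening: 0.401
grasp_force: 0.0
```

View pics/c7.png

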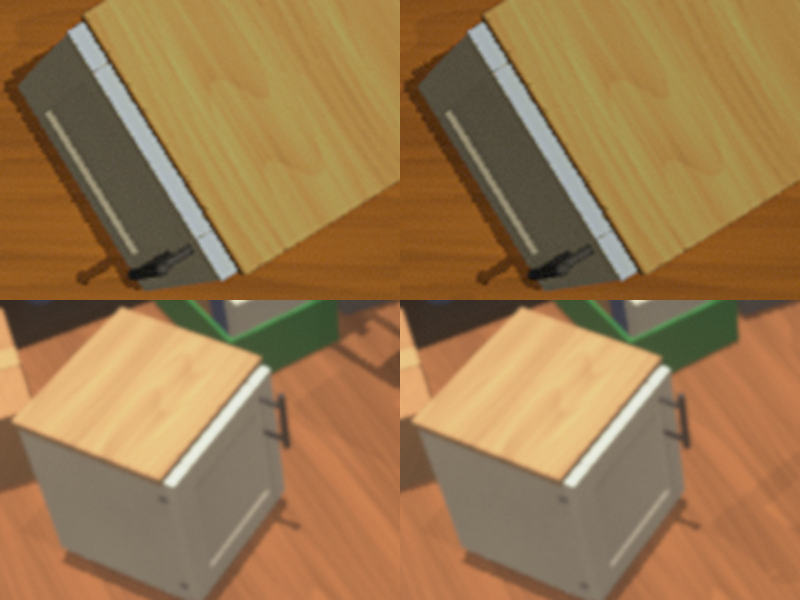

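The door looks the same as in the starting pictures (left and right crops match), so it is fully shut. The arm is well clear, and I'm handing in.

```bash
python3 -c "
from rig import r, camrig, job
print(job.sign_off())"
```

```text
the job is handed in; nothing more can be done
None
```

I handed the job in at about 28 s: the lid is pressed shut, the shaker was standing upright beside the jar when last seen (before closing), and the door swung slowly fully shut; I saw none of the table goods move, though I made no final check of them.

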